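# Square a painting panel into the corner jig

## Task

The wooden spacer standing on edge in the groove of the far fence keeps the painting panel from going home: pull it out and put it in the cardboard tray. Then slide the panel over the jig's deck, without lifting it, square and flush into the fence corner, its long edge tight along the far fence and its short end tight against the side fence. Leave the can, the brush jar and the tape roll where they are.

Things in the scene. Friction and masses are not known exactly. Their poses are not given: they have to be found in the camera images.
- jig_corner (a point): Point at deck height (18 mm above the table) where the inner faces of the two fences of the plywood squaring jig, fixed to the table, would meet. Its +x points squarely at the far fence, +y at the side fence, z up. In this frame the flat deck covers x -220 to -9.5 mm, y -300 to -9.5 mm; between deck and each fence is a groove 9.5 mm wide, 12 mm deep below the deck.
- far_fence (a point): Middle of the top of the jig's far fence, a wooden bar along the jig's y, 320 mm long and 20 mm thick, 22 mm higher than the deck; its inner face is x = 0 of jig_corner. Axes as jig_corner.
- side_fence (a point): Middle of the top of the jig's side fence, a wooden bar along the jig's x, 220 mm long and 20 mm thick, 22 mm higher than the deck; its inner face is y = 0 of jig_corner. Axes as jig_corner.
- panel_centre (a point): Centre of the loose wooden painting panel with a white upper face, flat on the deck: 110 mm (its x) by 170 mm (its y), 15 mm thick, about 0.22 kg. It starts turned up to 0.3 rad from the jig's axes, its long edge roughly along the far fence and clear of the spacer. Flush in the corner, its centre is 55 mm from the far fence and 85 mm from the side fence.
- spacer_centre (a point): Centre (half-way up) of the loose plain wooden spacer, a slip of wood 8 mm thick (its x), 60 mm long (its y) and 74 mm tall (its z), about 30 g, standing loosely on edge in the groove of the far fence, 8 mm side across the groove. The top 40 mm stand out above the fence.
- tray_in (a point): Centre of the inner floor (5 mm above the table) of the open cardboard tray, fixed to the table: outside 180 mm (x) by 160 mm (y), 35 mm high, walls 5 mm thick. Its x and y run along its sides.
- can: Dark metal drink can, 53 mm across, 105 mm tall, standing; origin at the centre of its underside. A bystander.
- brush_jar: Glass jar of paint brushes, 76 mm across, 90 mm tall, brushes to about 195 mm; origin at the centre of its underside. A bystander.
- tape_roll: Roll of paper tape lying flat, 100 mm across, 24 mm high; origin at the centre of its underside. A bystander.
Mind the look-alikes: they are no part of the job. There is more than one size of the part that bears panel_centre; the job needs the larger. Of the things that look like the part that bears spacer_centre, the larger one is meant.

How it is judged:
On the way:
1. the spacer is in the tray (x of spacer_centre in the frame of tray_in between -0.085 and 0.085 m and y of spacer_centre in the frame of tray_in between -0.075 and 0.075 m and height (world z) of spacer_centre below 0.06 m), for 0.2 s.
At the end, for the whole second after the job is handed in: The spacer lies or stands at rest in the tray (its centre inside the walls and under 60 mm above the table); the panel lies flat and at rest on the deck, its centre no more than 3 mm short of the flush place at either fence, square to the fences within 0.025 rad (all of step 1 and x of panel_centre in the frame of jig_corner above -0.058 m and y of panel_centre in the frame of jig_corner above -0.088 m and angle between the x axis of panel_centre and the x axis of jig_corner, either way round below 0.025 rad and angle between panel_centre's own z axis and vertical below 0.03 rad and z of panel_centre in the frame of jig_corner below 0.0105 m and linear speed of panel below 0.01 m/s and linear speed of spacer below 0.02 m/s); the robot touches nothing.
It fails at once if the panel is lifted more than 15 mm off the deck (z of panel_centre in the frame of jig_corner above 0.0225 m).
It fails at once if the can, brush jar or tape roll is moved more than 30 mm (distance of any of can, brush_jar, tape_roll from where it was at the start of the episode above 0.03 m).
It also fails if it takes over 64 s, if anything falls off the work surface, if the arm or the gripper's body presses on something with over 40 N, if the wrist force passes 120 N, or if a joint passes its speed limit or range.

## Robot

A 7-joint arm with a two-finger parallel gripper is mounted at the origin on the work surface. World frame = base frame: x ahead of the robot, y to its left, z up, the work surface at z = 0. Lengths are in m, angles in rad, forces in N, time in s.
With the tool pointing down it reaches from about 0.425 to 0.875 m from the base axis. Payload 4.7 kg.
Tool frame: the origin (TCP) lies on the centre line of the jaws, within the pads' length; the fingertips stand bot.tips_ahead ahead of it and the grasp point (between the pads) lies 2 mm behind it (bot.tips_ahead is the distance from the TCP to the fingertips, in m); z points along the fingers, y is the line along which they close (so a half turn about z gives the same grasp; the last joint's range is limited). The gripper opens to 87 mm and grips with 3 to 60 N. Pads are 19 mm wide; open, the fingers measure 117 mm over their backs; the gripper's body (75 mm by 190 mm) begins 51 mm behind the grasp point.
Start: joints at [1.345, 0.321, -0.07, 1.45, 0.023, 1.371, -0.057], TCP at [0.154, -0.631, 0.24] pointing down, gripper open.
Joint ranges: [-2.86, 2.86], [-0.3, 2.09], [-1.38, 1.24], [0.06, 2.45], [-1.56, 4.7], [0.09, 2.05], [-2.69, 2.69]. Speed limits (rad/s): [2.57, 2.57, 3.14, 3.14, 3.14, 3.14, 3.14].

## Interface

Orientations are given as a unit quaternion [x, y, z, w].
In Python, from rig import bot gives the robot as it stands.
- The arm moves only by the tool carry_out, never from a script. Its argument "moves" is a list of rows, each an object of numbers: "tx", "ty", "tz": the shift along the tool's x, y, z in mm; "wx", "wy", "wz": the turn, a rotation vector about the tool's x, y, z in degrees. A call has 1 to 10 rows; each row shifts and turns the commanded pose from where the row before left it, along the tool's axes as they then stand; what a row does not reach is not made up. A row lasts 1/8 s, in which the tool goes at most 62.5 mm and 10.7 degrees, less where a joint would pass 70% of its speed; a pose out of reach is approached as far as the arm can. A call is refused whole if a number of a shift passes 62.5 or a number of a turn 10.7, either way. A call with a gripper value outside its range is refused whole. "gripper" is the finger opening in mm, from 0 to 87, set as the call begins (left out, the last holds). The fingers move at their own pace and stop on an object; the grip force is fixed at half the most. Time passes only in rows, so rows that do not move let the fingers close. It gives the time, the measured TCP pose, the force, the opening and the grip force at its end, in the units of the state.
- bot.state(): the state, without advancing time (a new reading comes with each control period).
- bot.snapshot(name): name is "scene" or "top" or "wrist"; returns the picture (384x512x3 uint8, red, green, blue); there is no depth.
- bot.calibration(name): a dict with "fx", "fy", "cx", "cy" (pixels), "xyz" and "orientation" of the camera in the world; the wrist camera has in their place "hand_eye" (4x4, takes a point from camera to tool coordinates, whose origin is the TCP and whose axes are the flange's). Camera axes: x right, y down, z forward; pixel columns grow to the right and rows downward; lengths in m; the calibration is good to about 2 mm. A picture is of the moment at which its call begins: read the wrist's pose just before it. calibration takes no time and is no camera call.
- bot.close_job(): hands the job in; it is judged then, once.
The state is a dict: "clock": time; "joint_pos": joint angles; "dq": joint speeds; "joint_efforts": joint torques, N m; "ee_pos": TCP position; "tcp_rot": TCP orientation; "contact_force": force on the tool from outside, world axes, zero at the start; "ft_torque": the same for the moment, N m; "grip_width": finger opening in m; "grip_force": force on a finger pad.
Only numpy, scipy, OpenCV 4.12 (cv2) and the standard library are available. Lean on these libraries where they do the work, as an engineer would, in place of code of your own. Each camera call takes 0.05 s, during which the arm holds its last target. There are 200 camera calls.

## Working session

There is one attempt and no reset: what is moved stays moved. The work goes in short steps, Python scripts to look and compute and a tool call to move; the robot and the scene stay as the last step left them, time stands still between calls to the robot, and variables do not carry over. Pictures are saved under pics/ and viewed, at most 10 in all, crops included, and the job is handed in when it is done.

Besides the shell and the picture viewer there is one more tool, called after "Request:" as name(argument=value, ...) on one line, values as JSON. carry_out: Moves the arm, as the interface text tells. Its arguments: {"type":"object","properties":{"moves":{"type":"array"},"gripper":{"type":"number"}},"required":["moves"]}

```bash
mkdir -p pics; ls; python3 - <<'E'
from rig import bot
import cv2,numpy as np
print(bot.tips_ahead); s=bot.state()
print({k:np.round(v,4).tolist() for k,v in s.items()})
for n in("scene","top","wrist"):
    im=bot.snapshot(n); cv2.imwrite(f"pics/{n}0.png",im[:,:,::-1]); print(n,bot.calibration(n))
a=cv2.imread("pics/scene0.png");b=cv2.imread("pics/top0.png")
E
```

```text
pics
0.017
{'clock': 0.0, 'joint_pos': [1.3451, 0.3218, -0.0701, 1.4517, 0.0226, 1.3708, -0.0569], 'dq': [0.0017, -0.0014, -0.0004, -0.0012, -0.0003, 0.0013, -0.0002], 'joint_efforts': [-0.0004, -49.1286, -0.4039, -31.2528, -0.064, 0.0437, 0.0002], 'ee_pos': [0.1542, -0.6309, 0.2385], 'tcp_rot': [0.9928, 0.1196, -0.0002, -0.0009], 'contact_force': [-0.0305, 0.4521, -0.7584], 'ft_torque': [-0.0276, -0.0213, -0.0031], 'grip_force': 0.0, 'grip_width': 0.087}
scene {'fx': 401.0527607613231, 'fy': 401.0527607613231, 'cx': 251.85757778652857, 'cy': 198.1610524382897, 'xyz': array([ 1.13751489, -0.6070855 ,  0.83317471]), 'orientation': array([ 0.8513994 ,  0.35815821, -0.15005717, -0.35259694])}
top {'fx': 490.67775618491646, 'fy': 490.67775618491646, 'cx': 262.5744376823261, 'cy': 184.52984203862667, 'xyz': array([ 0.31821593, -0.05925878,  1.32600149]), 'orientation': array([-0.66424795,  0.74062912, -0.07431837,  0.0687019 ])}
wrist {'fx': 317.65580507881555, 'fy': 317.65580507881555, 'cx': 254.24245626700161, 'cy': 195.76467634163097, 'hand_eye': array([[-3.84771258e-04, -9.52576533e-01, -3.04298869e-01,
         8.28410737e-02],
       [ 9.99999550e-01, -1.02611077e-04, -9.43237751e-04,
         4.88043163e-04],
       [ 8.67281711e-04, -3.04299095e-01,  9.52576143e-01,
        -1.45481691e-01],
       [ 0.00000000e+00,  0.00000000e+00,  0.00000000e+00,
         1.00000000e+00]])}
```

View pics/scene0.png

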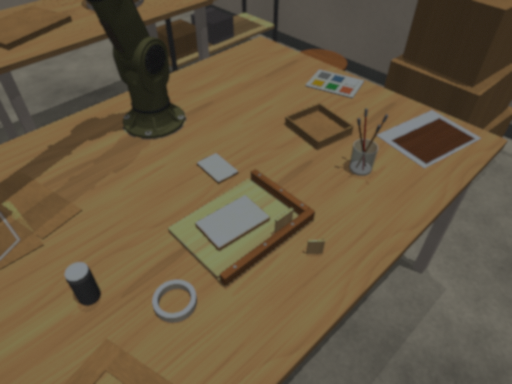

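View pics/top0.png

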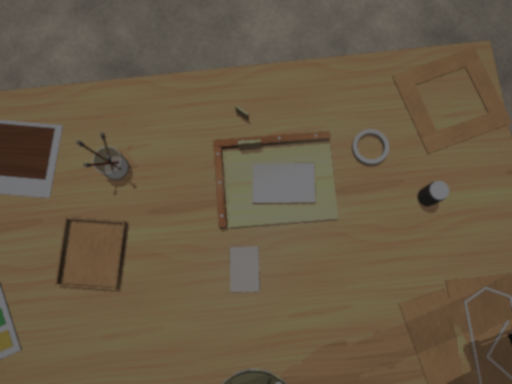

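The scene picture shows the jig around (243,228), the larger white panel at (232,222) and the tall spacer at (283,218). The look-alikes are a small panel at (217,167) and a small slip at (316,246). The tray is at (319,126).

In the top view, the candidates are:
- **Spacer:** (250,145) in the groove. The other candidate is the small slip at (242,114), standing outside the jig on the table. I choose the one in the groove.
- **Panel:** (284,183) on the deck. The other candidate is the small one at (244,268). I choose the one on the deck.

The tray in that view is at (93,255). Next is a close crop.

```bash
cat > h.py <<'E'
import numpy as np,cv2
from scipy.spatial.transform import Rotation as R
from rig import bot
def cam(name,st=None):
    c=bot.calibration(name);K=np.array([[c["fx"],0,c["cx"]],[0,c["fy"],c["cy"]],[0,0,1]])
    if name=="wrist":
        T=np.eye(4);T[:3,:3]=R.from_quat(st["tcp_rot"]).as_matrix();T[:3,3]=st["ee_pos"];T=T@c["hand_eye"]
        return K,T[:3,:3],T[:3,3]
    return K,R.from_quat(c["orientation"]).as_matrix(),np.array(c["xyz"])
def ray(C,px):
    K,Q,o=C;px=np.atleast_2d(np.asarray(px,float));d=(np.linalg.inv(K)@np.c_[px,np.ones(len(px))].T).T@Q.T
    return o,d
def plane(C,px,z):
    o,d=ray(C,px);return o+d*((z-o[2])/d[:,2])[:,None]
def proj(C,P):
    K,Q,o=C;p=(np.atleast_2d(P)-o)@Q@K.T;return p[:,:2]/p[:,2:]
def tri(C1,p1,C2,p2):
    A=[];b=[]
    for C,p in((C1,p1),(C2,p2)):
        o,d=ray(C,p);d=d[0]/np.linalg.norm(d[0]);M=np.eye(3)-np.outer(d,d);A.append(M);b.append(M@o)
    x=np.linalg.lstsq(np.vstack(A),np.hstack(b),rcond=None)
    return x[0],np.sqrt(x[1])
E
python3 - <<'E'
import cv2,numpy as np
a=cv2.imread("pics/scene0.png")[160:290,160:330];b=cv2.imread("pics/top0.png")[95:235,205:345]
r=lambda i:cv2.resize(i,(400,int(400*i.shape[0]/i.shape[1])),interpolation=cv2.INTER_CUBIC)
a,b=r(a),r(b);H=max(len(a),len(b));p=lambda i:cv2.copyMakeBorder(i,0,H-len(i),0,0,0)
cv2.imwrite("pics/crop0.png",np.clip(np.hstack([p(a),p(b)])*1.6,0,255))
E
```

```text
[ WARN:0@0.020] global loadsave.cpp:1063 imwrite_ Unsupported depth image for selected encoder is fallbacked to CV_8U.
```

View pics/crop0.png

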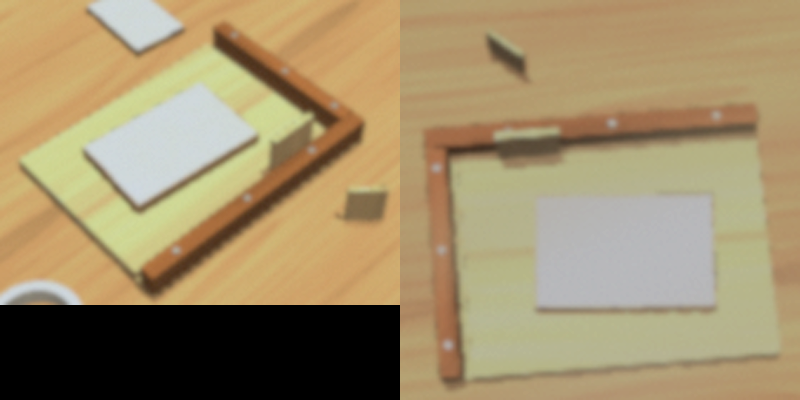

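The crop confirms both choices. The tall slip stands in the far-fence groove at top px (250,144), and the large white panel lies on the deck at top px (284,183). The small slip stands on the table outside the jig.

```bash
python3 - <<'E'
from h import *
T=cam("top");S=cam("scene")
b=cv2.imread("pics/top0.png");a=cv2.imread("pics/scene0.png")
hs=cv2.cvtColor(b,cv2.COLOR_BGR2HSV)
def biggest(m,roi,k=1):
    z=np.zeros_like(m);x0,y0,x1,y1=roi;z[y0:y1,x0:x1]=m[y0:y1,x0:x1]
    cs=sorted(cv2.findContours(z,cv2.RETR_EXTERNAL,cv2.CHAIN_APPROX_NONE)[0],key=cv2.contourArea);return cs[-1]
for p in((284,183),(270,215),(240,139),(219,180),(250,143),(250,148),(93,255),(64,255),(180,180),(93,219)):print(p,hs[p[1],p[0]])
m=cv2.inRange(hs,(0,0,90),(180,60,255))
c=biggest(m,(235,155,330,210));print("panel",cv2.minAreaRect(c))
q=plane(T,cv2.boxPoints(cv2.minAreaRect(c)),.033);print(q.round(4),np.linalg.norm(np.diff(q,axis=0),axis=1))
# small panel
c=biggest(m,(220,235,270,300));print("small",plane(T,cv2.boxPoints(cv2.minAreaRect(c)),.0)[:, :2].round(3).tolist())
cv2.imwrite("pics/t.png",np.clip(cv2.resize(np.hstack([b[120:165,205:275],b[210:300,45:140][:45]]),None,fx=4.5,fy=4.5,interpolation=cv2.INTER_NEAREST)*1.6,0,255).astype(np.uint8))
# profiles
for x in (275,290,305,320):print("farcol",x,[tuple(v) for v in hs[128:150,x].tolist()])
for y in (160,175,190,205):print("siderow",y,[tuple(v) for v in hs[y,210:232].tolist()])
E
```

```text
(284, 183) [110   7 117]
(270, 215) [ 29  51 114]
(240, 139) [ 12 128 102]
(219, 180) [ 13  97 110]
(250, 143) [26 65 78]
(250, 148) [17 91 59]
(93, 255) [ 15 116 108]
(64, 255) [ 15 109  47]
(180, 180) [ 19 100 112]
(93, 219) [ 16 109  96]
panel ((282.0, 181.99998474121094), (93.99998474121094, 53.99999237060547), -0.0)
[[ 0.5247 -0.0039  0.033 ]
 [ 0.6727 -0.0183  0.033 ]
 [ 0.6448 -0.2728  0.033 ]
 [ 0.4975 -0.2527  0.033 ]] [0.14868147 0.25598864 0.14863514]
small [[0.431, 0.021], [0.423, -0.057], [0.303, -0.044], [0.311, 0.032]]
farcol 275 [(22, 91, 112), (21, 93, 113), (21, 95, 113), (20, 96, 112), (17, 102, 112), (16, 107, 112), (15, 115, 109), (13, 123, 104), (12, 131, 101), (12, 135, 98), (12, 137, 95), (12, 134, 93), (13, 133, 92), (12, 127, 84), (13, 114, 65), (15, 98, 52), (16, 99, 59), (16, 93, 77), (17, 91, 92), (19, 86, 101), (24, 76, 108), (26, 72, 113)]
farcol 290 [(20, 96, 112), (18, 100, 112), (18, 102, 112), (17, 106, 111), (16, 105, 112), (16, 112, 109), (14, 124, 105), (12, 131, 101), (12, 134, 99), (12, 134, 99), (12, 130, 98), (12, 127, 94), (13, 125, 86), (13
[... 1525 characters left out ...]
derow 190 [(18, 99, 111), (18, 99, 111), (18, 101, 111), (18, 99, 111), (18, 99, 111), (17, 101, 109), (15, 110, 104), (14, 120, 104), (13, 125, 108), (13, 124, 109), (13, 125, 108), (13, 124, 103), (13, 124, 97), (14, 113, 90), (17, 96, 85), (21, 80, 96), (26, 68, 108), (29, 61, 112), (29, 63, 113), (29, 65, 114), (28, 65, 114), (29, 65, 114)]
siderow 205 [(15, 110, 107), (15, 110, 107), (15, 109, 108), (16, 110, 107), (15, 111, 108), (16, 110, 109), (15, 114, 107), (13, 121, 103), (13, 135, 104), (12, 137, 106), (12, 138, 105), (11, 138, 102), (12, 138, 98), (12, 137, 93), (13, 130, 86), (17, 99, 85), (24, 78, 101), (27, 71, 112), (29, 63, 114), (30, 51, 114), (30, 51, 115), (30, 49, 114)]
```

```bash
python3 - <<'E'
from h import *
T=cam("top");S=cam("scene")
b=cv2.imread("pics/top0.png");a=cv2.imread("pics/scene0.png")
hs=cv2.cvtColor(b,cv2.COLOR_BGR2HSV)
def big(m,roi):
    z=np.zeros_like(m);x0,y0,x1,y1=roi;z[y0:y1,x0:x1]=m[y0:y1,x0:x1]
    return max(cv2.findContours(z,cv2.RETR_EXTERNAL,cv2.CHAIN_APPROX_NONE)[0],key=cv2.contourArea)
def rect(n,c,z):
    W=plane(T,c[:,0]+0.0,z)[:,:2].astype(np.float32);r=cv2.minAreaRect(W*1000);print(n,np.round(r[0],1),np.round(r[1],1),round(r[2],2))
w=cv2.inRange(hs,(0,0,85),(180,35,255));d=cv2.inRange(hs,(23,20,80),(32,90,255))|w
rect("panel",big(w,(240,155,330,210)),.033)
d[:,:218]=0; d=cv2.morphologyEx(d,cv2.MORPH_OPEN,np.ones((5,5)))
rect("deck",big(d,(205,130,350,235)),.018)
# tray: dark walls
k=cv2.inRange(hs,(0,0,0),(180,255,85));rect("tray",big(k,(50,205,140,300)),.035)
# tall spacer top: bright strip between fences
print(plane(T,[[239,143],[261,141],[250,143.5]],.08).round(3))
ha=cv2.cvtColor(a,cv2.COLOR_BGR2HSV);ws=cv2.inRange(ha,(0,0,110),(180,40,255))
c=big(ws,(185,185,275,250));hull=cv2.convexHull(c);W=plane(S,c[:,0],.033)[:,:2].astype(np.float32);r=cv2.minAreaRect(W*1000);print("panel scene",r)
for y in (240,255,270): print(hs[y,55:135,2].tolist())
E
```

```text
panel [ 582.9 -139.6] [167.5 107.3] 83.76
deck [ 581.9 -129.6] [297.8 211.3] 88.71
tray [451.5 386. ] [150.8 171.6] 79.67
[[ 0.691 -0.033  0.08 ]
 [ 0.69  -0.092  0.08 ]
 [ 0.687 -0.062  0.08 ]]
panel scene ((581.9295043945312, -141.6336669921875), (168.12014770507812, 109.6466064453125), 84.2856674194336)
[111, 111, 111, 111, 111, 108, 101, 89, 68, 50, 47, 50, 63, 80, 98, 107, 109, 109, 109, 109, 107, 107, 107, 107, 107, 108, 109, 109, 107, 106, 106, 105, 108, 109, 109, 107, 106, 105, 105, 108, 108, 108, 108, 107, 107, 108, 108, 108, 105, 105, 105, 107, 107, 108, 109, 109, 108, 107, 108, 108, 106, 103, 104, 106, 107, 101, 92, 69, 48, 43, 55, 79, 99, 109, 112, 112, 112, 112, 113, 113]
[111, 110, 110, 108, 102, 84, 60, 42, 39, 47, 65, 87, 102, 109, 109, 110, 110, 110, 110, 110, 110, 110, 110, 110, 110, 109, 108, 108, 108, 107, 107, 107, 108, 108, 108, 107, 107, 108, 108, 107, 105, 103, 104, 105, 106, 107, 107, 107, 107, 107, 108, 109, 108, 108, 107, 108, 109, 110, 110, 110, 110, 109, 107, 103, 93, 69, 44, 39, 50, 69, 89, 104, 110, 111, 111, 111, 111, 111, 111, 111]
[109, 106, 98, 79, 53, 38, 37, 48, 73, 96, 107, 109, 109, 110, 108, 109, 108, 108, 109, 108, 110, 110, 110, 110, 110, 110, 110, 110, 110, 109, 110, 110, 110, 110, 110, 110, 109, 108, 107, 108, 108, 109, 110, 110, 110, 109, 110, 109, 109, 109, 110, 110, 111, 110, 110, 110, 111, 110, 110, 109, 106, 101, 94, 74, 52, 47, 57, 77, 98, 109, 111, 111, 112, 112, 111, 111, 112, 111, 111, 112]
```

Request:
carry_out(moves=[{"wz":-10.7},{"wz":-10.7},{"wz":-10.7},{"wz":-10.7},{"wz":-10.7},{"wz":-10.7},{"wz":-10.6},{}])

```text
$.moves[0]: bad value
```

Request:
carry_out(moves=[{"tx":20,"ty":18},{"tx":40,"ty":36},{"tx":40,"ty":36},{"tx":40,"ty":36},{"tx":40,"ty":36},{"tx":40,"ty":36},{"tx":40,"ty":36},{}])

```text
$.moves[0]: bad value
```

Request:
carry_out(moves=[{"tx":0,"ty":0,"tz":0,"wx":0,"wy":0,"wz":-10.6},{"tx":0,"ty":0,"tz":0,"wx":0,"wy":0,"wz":-10.6},{"tx":0,"ty":0,"tz":0,"wx":0,"wy":0,"wz":-10.6},{"tx":0,"ty":0,"tz":0,"wx":0,"wy":0,"wz":-10.6},{"tx":0,"ty":0,"tz":0,"wx":0,"wy":0,"wz":-10.6},{"tx":0,"ty":0,"tz":0,"wx":0,"wy":0,"wz":-10.6},{"tx":0,"ty":0,"tz":0,"wx":0,"wy":0,"wz":-10.6},{"tx":0,"ty":0,"tz":0,"wx":0,"wy":0,"wz":0}])

```text
clock: 1.15
ee_pos: [0.1542, -0.6313, 0.2391]
tcp_rot: [0.72, 0.694, 0.0, -0.0]
contact_force: [-0.7, 0.7, 0.4]
grip_width: 0.087
grip_force: 0.0
```

Request:
carry_out(moves=[{"tx":20,"ty":18,"tz":0,"wx":0,"wy":0,"wz":0},{"tx":40,"ty":36,"tz":0,"wx":0,"wy":0,"wz":0},{"tx":40,"ty":36,"tz":0,"wx":0,"wy":0,"wz":0},{"tx":40,"ty":36,"tz":0,"wx":0,"wy":0,"wz":0},{"tx":40,"ty":36,"tz":0,"wx":0,"wy":0,"wz":0},{"tx":40,"ty":36,"tz":0,"wx":0,"wy":0,"wz":0},{"tx":40,"ty":36,"tz":0,"wx":0,"wy":0,"wz":0},{"tx":40,"ty":36,"tz":0,"wx":0,"wy":0,"wz":0}])

```text
clock: 2.15
ee_pos: [0.4365, -0.3381, 0.2398]
tcp_rot: [0.72, 0.694, -0.0, 0.0]
contact_force: [1.0, -0.1, -0.5]
grip_width: 0.087
grip_force: 0.0
```

Request:
carry_out(moves=[{"tx":40,"ty":36,"tz":0,"wx":0,"wy":0,"wz":0},{"tx":40,"ty":36,"tz":0,"wx":0,"wy":0,"wz":0},{"tx":40,"ty":36,"tz":0,"wx":0,"wy":0,"wz":0},{"tx":40,"ty":36,"tz":0,"wx":0,"wy":0,"wz":0},{"tx":40,"ty":36,"tz":0,"wx":0,"wy":0,"wz":0},{"tx":20,"ty":18,"tz":0,"wx":0,"wy":0,"wz":0},{"tx":0,"ty":0,"tz":0,"wx":0,"wy":0,"wz":0},{"tx":0,"ty":0,"tz":0,"wx":0,"wy":0,"wz":0}])

```text
clock: 3.15
ee_pos: [0.6401, -0.1284, 0.2394]
tcp_rot: [0.72, 0.694, -0.001, 0.0]
contact_force: [0.1, 0.6, -0.6]
grip_width: 0.0867
grip_force: 0.0
```

```bash
python3 - <<'E'
from h import *
import json
s=bot.state();im=bot.snapshot("wrist");cv2.imwrite("pics/w1.png",im[:,:,::-1])
json.dump({k:np.asarray(s[k]).tolist() for k in("ee_pos","tcp_rot","joint_pos")},open("w1.json","w"));print(open("w1.json").read())
E
```

```text
{"ee_pos": [0.6401070896674802, -0.12844440806625074, 0.2394319453211564], "tcp_rot": [0.7200084097474563, 0.6939650686799541, -0.0006109393623213174, 9.902583535945787e-06], "joint_pos": [0.6440594287819981, 0.3967448521497705, -0.6480053189571708, 1.4244364005057801, 0.2398344153764971, 1.4005512030347518, -0.043936369733589845]}
```

View pics/w1.png

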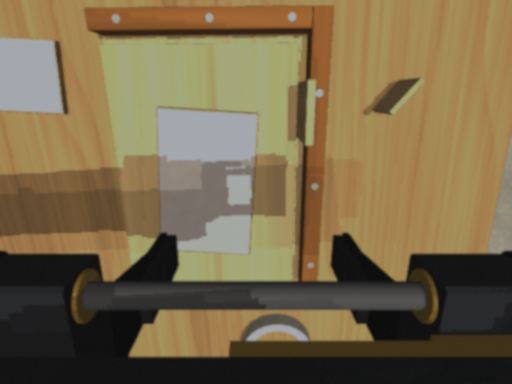

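The wrist view shows the far fence at columns 303–330, the side fence at rows 8–32, the spacer's top strip at (311,112) spanning rows 80–145, and the panel at about (207,180). The small slip is outside the jig at (400,97).

```bash
python3 - <<'E'
from h import *
hs=cv2.cvtColor(cv2.imread("pics/w1.png"),cv2.COLOR_BGR2HSV)
for y in (60,112,130,230):print(y,[tuple(v) for v in hs[y,296:334].tolist()])
for x in (140,250):print(x,[tuple(v) for v in hs[4:44,x].tolist()])
print([tuple(v) for v in hs[70:90,311].tolist()]);print([tuple(v) for v in hs[136:154,311].tolist()])
print([tuple(v) for v in hs[120,100:130].tolist()])
E
```

```text
60 [(29, 87, 164), (27, 92, 164), (26, 94, 163), (26, 90, 159), (25, 94, 155), (20, 109, 150), (18, 118, 147), (18, 118, 147), (17, 119, 143), (18, 120, 127), (17, 125, 98), (16, 133, 65), (13, 143, 50), (13, 156, 54), (14, 168, 76), (14, 174, 104), (13, 172, 126), (14, 174, 135), (14, 176, 135), (13, 173, 136), (14, 173, 137), (13, 174, 141), (13, 172, 145), (14, 172, 148), (13, 173, 149), (14, 173, 150), (14, 175, 150), (13, 173, 152), (13, 174, 152), (13, 171, 152), (13, 174, 151), (14, 173, 150), (14, 171, 148), (15, 162, 146), (17, 143, 150), (19, 130, 159), (18, 129, 164), (18, 131, 165)]
112 [(18, 120, 113), (17, 114, 87), (17, 111, 71), (18, 113, 68), (17, 113, 68), (17, 115, 69), (17, 111, 69), (17, 113, 68), (18, 109, 70), (22, 100, 84), (26, 91, 118), (29, 85, 150), (31, 81, 164), (32, 79, 168), (33, 78, 169), (33, 77, 168), (32, 77, 168), (31, 77, 162), (27, 90, 147), (18, 127, 133), (14, 164, 132), (14, 174, 136), (14, 174, 141), (13, 174, 144), (13, 172, 147), (13, 172, 148), (14, 171, 149), (14, 172, 148), (14, 174, 148), (14, 172, 147), (15, 160, 147), (18, 138, 150),
[... 2918 characters left out ...]
66), (32, 80, 166), (31, 79, 165), (31, 79, 165), (31, 78, 164), (31, 78, 163), (28, 82, 158), (21, 106, 149), (16, 138, 140), (14, 164, 135), (14, 170, 135), (14, 172, 135), (14, 172, 135), (13, 170, 135), (14, 172, 135), (14, 172, 135)]
[(20, 123, 164), (20, 124, 165), (20, 124, 165), (20, 124, 165), (20, 124, 165), (21, 122, 165), (21, 120, 164), (20, 121, 165), (20, 122, 165), (20, 119, 163), (23, 108, 163), (27, 92, 163), (30, 88, 163), (31, 88, 165), (31, 88, 166), (32, 87, 167), (32, 86, 167), (33, 85, 168), (33, 81, 169), (32, 76, 167), (33, 73, 168), (33, 71, 168), (33, 71, 168), (33, 70, 168), (33, 71, 168), (33, 71, 168), (33, 70, 168), (33, 67, 168), (33, 67, 168), (33, 67, 168)]
```

```bash
cat >> h.py <<'E'
def jig(hs,C,rows=range(45,75),rows2=range(150,240),cols=range(110,290),z=.040):
    """fence top edges on plane z; returns lines (point,dir) world mm for far inner/outer, side inner/outer"""
    m=((hs[...,0]<=17)&(hs[...,1]>=148)&(hs[...,2]>=92)).astype(np.uint8)
    f=[];g=[]
    for y in list(rows)+list(rows2):
        i=np.flatnonzero(m[y,295:340])+295
        if len(i)>10:f.append((i[0]-.5,i[-1]+.5,y))
    for x in cols:
        i=np.flatnonzero(m[0:45,x])
        if len(i)>10:g.append((i[0]-.5,i[-1]+.5,x))
    f=np.array(f);g=np.array(g)
    out=[]
    for P in(f[:,[0,2]],f[:,[1,2]],g[:,[2,1]],g[:,[2,0]]):
        W=(plane(C,P,z)[:,:2]*1000).astype(np.float32);out.append(cv2.fitLine(W,cv2.DIST_HUBER,0,.01,.01).ravel())
    return out
def corner(a,b):
    t=np.linalg.solve(np.c_[a[:2],-b[:2]],b[2:]-a[2:]);return a[2:]+t[0]*a[:2]
def toj(P,c,yaw): # world mm -> jig mm
    k,s=np.cos(yaw),np.sin(yaw);return (np.atleast_2d(P)[:,:2]-c)@np.array([[k,-s],[s,k]])
def big(m,roi):
    z=np.zeros_like(m);x0,y0,x1,y1=roi;z[y0:y1,x0:x1]=m[y0:y1,x0:x1]
    return max(cv2.findContours(z,cv2.RETR_EXTERNAL,cv2.CHAIN_APPROX_NONE)[0],key=cv2.contourArea)
E
cat > m1.py <<'E'
from h import *
import json
s=json.load(open("w1.json"));C=cam("wrist",s);T=cam("top");S=cam("scene")
hs=cv2.cvtColor(cv2.imread("pics/w1.png"),cv2.COLOR_BGR2HSV)
L=jig(hs,C)
for l in L:print("line ang",np.degrees(np.arctan2(l[1],l[0])).round(2),l[2:].round(1))
c=corner(L[0],L[2]);co=corner(L[1],L[3]);print("corner",c,"outer",co)
yaw=np.arctan2(L[0][1],L[0][0])%np.pi-np.pi/2;print("yaw",np.degrees(yaw));print("outer in jig (20,20)?",toj(co,c,yaw))
m=cv2.inRange(hs,(22,50,120),(40,100,255));k=big(m,(303,70,322,155))
r=cv2.minAreaRect(k);print(r);W=plane(C,k[:,0],.08)[:,:2]*1000;rw=cv2.minAreaRect(W.astype(np.float32));print("spacer",rw,toj(rw[0],c,yaw))
w=cv2.inRange(hs,(0,0,90),(180,45,255));k=big(w,(150,100,265,262))
W=plane(C,k[:,0],.033)[:,:2]*1000;rp=cv2.minAreaRect(W.astype(np.float32));print("panel",rp,toj(rp[0],c,yaw))
# heights by triangulating against the top view: spacer top ends
hb=cv2.cvtColor(cv2.imread("pics/top0.png"),cv2.COLOR_BGR2HSV)
mt=cv2.inRange(hb,(19,40,70),(40,110,255));kt=big(mt,(232,136,266,147));rt=cv2.boundingRect(kt);print("top strip",rt,cv2.minAreaRect(kt))
print("tri",tri(C,r[0],T,cv2.minAreaRect(kt)[0]))
# fence outer corner top: wrist pixel vs top
pw=proj(C,np.r_[co,40]/1000);print("pw",pw,"pred top",proj(T,np.r_[co,40]/1000),"pred scene",proj(S,np.r_[co,40]/1000), "pred spacer top",proj(T,np.r_[rw[0],80]/1000),proj(S,np.r_[rw[0],80]/1000))
E
python3 m1.py
```

```text
line ang 88.4 [ 696.6 -124. ]
line ang 88.36 [ 715.8 -120. ]
line ang -1.73 [578.2  18.2]
line ang -1.61 [593.6  37.1]
corner [700.4714    14.529709] outer [720.1868    33.528847]
yaw -1.6010303
outer in jig (20,20)? [[19.176928 19.542562]]
((309.833740234375, 112.49209594726562), (8.75198745727539, 65.30696105957031), 2.726310968399048)
spacer ((692.8726806640625, -63.900360107421875), (58.58008575439453, 8.054095268249512), 88.33870697021484) [[ -5.4044211  -78.61175365]]
panel ((582.3290405273438, -143.658203125), (167.89743041992188, 107.75196838378906), 84.3453140258789) [[-113.67650021 -161.42700542]]
top strip (238, 140, 23, 5) ((248.99658203125, 141.45864868164062), (3.903137683868408, 22.17314338684082), 85.2363510131836)
tri (array([ 0.69118971, -0.06136629,  0.08659736]), array([0.00196127]))
pw [[333.17423441   4.91410964]] pred top [[214.25869099 139.59412681]] pred scene [[314.2809936  210.74950506]] pred spacer top [[250.4144088  141.20120581]] [[283.307286   213.91011604]]
```

Request:
carry_out(gripper=60, moves=[{"tx":22,"ty":17,"tz":0,"wx":0,"wy":0,"wz":-0.5},{"tx":22,"ty":17,"tz":20,"wx":0,"wy":0,"wz":0},{"tx":22.8,"ty":16.5,"tz":40,"wx":0,"wy":0,"wz":0},{"tx":0,"ty":0,"tz":40,"wx":0,"wy":0,"wz":0},{"tx":0,"ty":0,"tz":20,"wx":0,"wy":0,"wz":0},{"tx":0,"ty":0,"tz":0,"wx":0,"wy":0,"wz":0},{"tx":0,"ty":0,"tz":0,"wx":0,"wy":0,"wz":0}])

```text
clock: 4.08
ee_pos: [0.6942, -0.0643, 0.1216]
tcp_rot: [0.717, 0.697, 0.001, 0.001]
contact_force: [1.0, 1.1, 0.3]
grip_width: 0.0603
grip_force: 0.0
```

```bash
python3 - <<'E'
from h import *
s=bot.state();im=bot.snapshot("wrist");cv2.imwrite("pics/w2.png",im[:,:,::-1])
C=cam("wrist",s);hs=cv2.cvtColor(cv2.imread("pics/w2.png"),cv2.COLOR_BGR2HSV)
print(s["ee_pos"],np.degrees(R.from_quat(s["tcp_rot"]).as_matrix()[:3,0]))
p=proj(C,[.6927,-.0636,.08])[0];print("pred spacer top",p)
for ends in([.6935,-.0336,.08],[.6917,-.0936,.08]):print(proj(C,ends))
E
```

```text
[ 0.69416291 -0.06429063  0.1216025 ] [ 1.65091218e+00  5.72719807e+01 -3.26134356e-02]
pred spacer top [253.55180955 230.07170206]
[[253.39462562 184.90719277]]
[[253.39654636 271.36925984]]
```

View pics/w2.png

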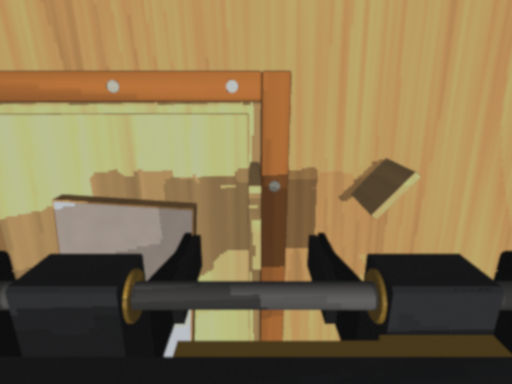

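The spacer's strip lies between the fingers at about (254,187–270), which matches the predicted (253,185–271). I'll go down and grip.

Request:
carry_out(moves=[{"tx":0,"ty":-1,"tz":20,"wx":0,"wy":0,"wz":0},{"tx":0,"ty":0,"tz":20,"wx":0,"wy":0,"wz":0},{"tx":0,"ty":0,"tz":18,"wx":0,"wy":0,"wz":0},{"tx":0,"ty":0,"tz":0,"wx":0,"wy":0,"wz":0}])

```text
clock: 4.62
ee_pos: [0.6904, -0.0633, 0.0585]
tcp_rot: [0.717, 0.697, -0.002, -0.002]
contact_force: [-0.4, -0.4, 0.3]
grip_width: 0.0601
grip_force: 0.0
```

Request:
carry_out(gripper=0, moves=[{"tx":0,"ty":0,"tz":0,"wx":0,"wy":0,"wz":0},{"tx":0,"ty":0,"tz":0,"wx":0,"wy":0,"wz":0},{"tx":0,"ty":0,"tz":0,"wx":0,"wy":0,"wz":0},{"tx":0,"ty":0,"tz":0,"wx":0,"wy":0,"wz":0},{"tx":0,"ty":0,"tz":0,"wx":0,"wy":0,"wz":0},{"tx":0,"ty":0,"tz":0,"wx":0,"wy":0,"wz":0}])

```text
clock: 5.38
ee_pos: [0.6926, -0.0634, 0.0616]
tcp_rot: [0.717, 0.697, 0.0, 0.0]
contact_force: [9.5, -0.1, -6.4]
grip_width: 0.0082
grip_force: 28.1
```

Request:
carry_out(moves=[{"tx":0,"ty":0,"tz":-8,"wx":0,"wy":0,"wz":0},{"tx":0,"ty":0,"tz":-18,"wx":0,"wy":0,"wz":0},{"tx":0,"ty":0,"tz":-25,"wx":0,"wy":0,"wz":0},{"tx":0,"ty":0,"tz":-25,"wx":0,"wy":0,"wz":0},{"tx":0,"ty":0,"tz":-14,"wx":0,"wy":0,"wz":0},{"tx":0,"ty":0,"tz":0,"wx":0,"wy":0,"wz":0}])

```text
clock: 6.12
ee_pos: [0.6927, -0.0632, 0.1532]
tcp_rot: [0.717, 0.697, 0.0, 0.001]
contact_force: [0.4, 0.6, 0.0]
grip_width: 0.008
grip_force: 30.0
```

Request:
carry_out(moves=[{"tx":11,"ty":-21,"tz":0,"wx":0,"wy":0,"wz":0},{"tx":22,"ty":-43,"tz":0,"wx":0,"wy":0,"wz":0},{"tx":22,"ty":-43,"tz":0,"wx":0,"wy":0,"wz":0},{"tx":22,"ty":-43,"tz":0,"wx":0,"wy":0,"wz":0},{"tx":22,"ty":-43,"tz":0,"wx":0,"wy":0,"wz":0},{"tx":10,"ty":-22,"tz":0,"wx":0,"wy":0,"wz":0},{"tx":0,"ty":0,"tz":0,"wx":0,"wy":0,"wz":0}])

```text
clock: 7.0
ee_pos: [0.4784, 0.0519, 0.1508]
tcp_rot: [0.716, 0.698, -0.001, 0.0]
contact_force: [-0.1, -0.1, -0.1]
grip_width: 0.0079
grip_force: 30.0
```

```bash
python3 - <<'E'
from h import *
import json
s=bot.state();im=bot.snapshot("wrist");cv2.imwrite("pics/w3.png",im[:,:,::-1]);print(s["ee_pos"],s["grip_width"])
json.dump({k:np.asarray(s[k]).tolist() for k in("ee_pos","tcp_rot","joint_pos")},open("w3.json","w"))
C=cam("wrist",s);print("tray centre px",proj(C,[.4515,.386,.005]))
E
```

```text
[0.47836479 0.0519274  0.15080656] 0.007927037239079884
tray centre px [[ 200.50143895 -320.02432311]]
```

View pics/w3.png

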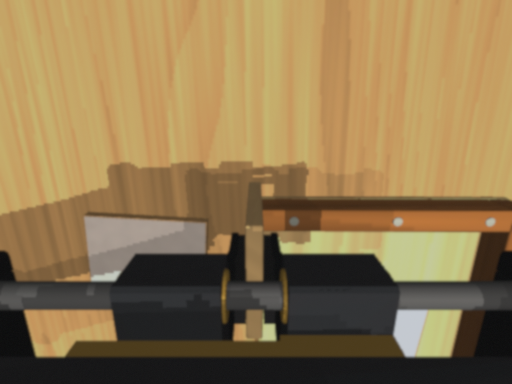

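The spacer is held upright between the fingers at about (256,185–335) and is clear of the jig. The tray is not in view yet, so I'll carry it on and measure the tray from there.

Request:
carry_out(moves=[{"tx":24,"ty":-3,"tz":0,"wx":0,"wy":0,"wz":0},{"tx":48,"ty":-6,"tz":0,"wx":0,"wy":0,"wz":0},{"tx":48,"ty":-6,"tz":0,"wx":0,"wy":0,"wz":0},{"tx":48,"ty":-6,"tz":0,"wx":0,"wy":0,"wz":0},{"tx":24,"ty":-3,"tz":0,"wx":0,"wy":0,"wz":0},{"tx":0,"ty":0,"tz":0,"wx":0,"wy":0,"wz":0},{"tx":0,"ty":0,"tz":0,"wx":0,"wy":0,"wz":0}])

```text
clock: 7.92
ee_pos: [0.4624, 0.2425, 0.1509]
tcp_rot: [0.717, 0.697, -0.001, -0.0]
contact_force: [0.4, -0.4, -0.6]
grip_width: 0.0078
grip_force: 30.0
```

```bash
python3 - <<'E'
from h import *
s=bot.state();im=bot.snapshot("wrist");cv2.imwrite("pics/w4.png",im[:,:,::-1]);print(s["ee_pos"],s["grip_width"])
C=cam("wrist",s);print("tray centre px",proj(C,[.4515,.386,.005]))
hs=cv2.cvtColor(cv2.imread("pics/w4.png"),cv2.COLOR_BGR2HSV)
m=cv2.inRange(hs,(0,0,0),(180,255,95));m[230:]=0
for y in(40,100,150,200):print(y,np.flatnonzero(np.diff(m[y].astype(int))).tolist())
E
```

```text
[0.4623706  0.2425316  0.15093547] 0.007759928200280745
tray centre px [[237.44621011  17.70738542]]
40 [119, 131, 340, 347]
100 [117, 128, 327, 334, 463, 466, 495]
150 []
200 [253, 254, 255, 257]
```

View pics/w4.png

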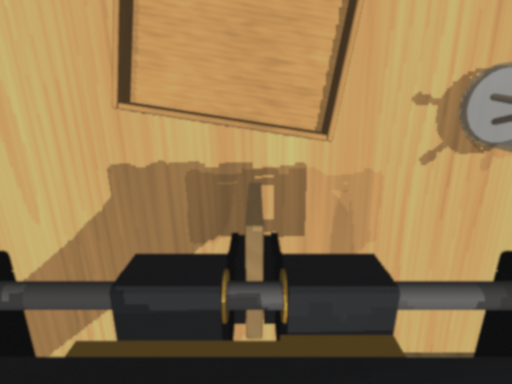

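The tray's near wall runs from its top corners (118,106) to (328,137). The jar is to the right at (505,105).

```bash
python3 - <<'E'
from h import *
s=bot.state();C=cam("wrist",s)
A,B=plane(C,[[117,107],[329,139]],.035)[:,:2];u=(B-A)/np.linalg.norm(B-A);n=np.array([-u[1],u[0]])
t=(A+B)/2+n*.09;print(A,B,np.linalg.norm(B-A),"angle",np.degrees(np.arctan2(*u[::-1])),"centre if 180 deep",t)
T=cam("top");
for z in(.035,0.):
  p=plane(T,[[66,219],[127,222],[120,292],[58,287]],z)[:,:2];print(z,p.round(3).tolist(),p.mean(0),np.linalg.norm(np.diff(p,axis=0),axis=1))
print("jar base",plane(C,[[505,105]],.09))
Rm=R.from_quat(s["tcp_rot"]).as_matrix();print("tool shift",Rm.T@(np.r_[t,.0]-s["ee_pos"])*1000)
E
```

```text
[0.35443126 0.31939776] [0.52359735 0.28906299] 0.17186437355235712 angle -10.166197881322526 centre if 180 deep [0.45489967 0.39281737]
0.035 [[0.546, 0.444], [0.521, 0.284], [0.342, 0.311], [0.372, 0.47]] [0.4451536  0.37706812] [0.16249861 0.18117547 0.1612486 ]
0.0 [[0.553, 0.458], [0.526, 0.293], [0.342, 0.321], [0.373, 0.484]] [0.44859497 0.38889727] [0.16690406 0.18608727 0.16562017]
jar base [[0.62000516 0.31454575 0.09      ]]
tool shift [150.40050667 -11.87349945 150.92046563]
```

Request:
carry_out(moves=[{"tx":20,"ty":-3,"tz":0,"wx":0,"wy":0,"wz":0},{"tx":42,"ty":-5,"tz":0,"wx":0,"wy":0,"wz":0},{"tx":45,"ty":-5,"tz":0,"wx":0,"wy":0,"wz":0},{"tx":30,"ty":-4,"tz":0,"wx":0,"wy":0,"wz":0},{"tx":0,"ty":0,"tz":10,"wx":0,"wy":0,"wz":0},{"tx":0,"ty":0,"tz":25,"wx":0,"wy":0,"wz":0},{"tx":0,"ty":0,"tz":25,"wx":0,"wy":0,"wz":0},{"tx":0,"ty":0,"tz":18,"wx":0,"wy":0,"wz":0},{"tx":0,"ty":0,"tz":9,"wx":0,"wy":0,"wz":0},{"tx":0,"ty":0,"tz":0,"wx":0,"wy":0,"wz":0}])

```text
clock: 9.22
ee_pos: [0.4484, 0.3808, 0.0641]
tcp_rot: [0.717, 0.697, -0.0, 0.0]
contact_force: [0.9, 0.0, 0.4]
grip_width: 0.0077
grip_force: 30.0
```

Request:
carry_out(gripper=40, moves=[{"tx":0,"ty":0,"tz":0,"wx":0,"wy":0,"wz":0},{"tx":0,"ty":0,"tz":0,"wx":0,"wy":0,"wz":0},{"tx":0,"ty":0,"tz":0,"wx":0,"wy":0,"wz":0},{"tx":0,"ty":0,"tz":-10,"wx":0,"wy":0,"wz":0},{"tx":0,"ty":0,"tz":-30,"wx":0,"wy":0,"wz":0},{"tx":0,"ty":0,"tz":-40,"wx":0,"wy":0,"wz":0},{"tx":0,"ty":0,"tz":-20,"wx":0,"wy":0,"wz":0},{"tx":0,"ty":0,"tz":0,"wx":0,"wy":0,"wz":0}])

```text
clock: 10.22
ee_pos: [0.4489, 0.3821, 0.166]
tcp_rot: [0.717, 0.697, 0.001, 0.0]
contact_force: [-0.1, -1.2, 0.1]
grip_width: 0.0399
grip_force: 0.0
```

```bash
python3 - <<'E'
from h import *
s=bot.state();im=bot.snapshot("wrist")[:,:,::-1];t=bot.snapshot("top")[:,:,::-1];print(s["ee_pos"],s["grip_width"])
t=cv2.resize(np.ascontiguousarray(t[190:310,40:160]),(288,288));t=cv2.copyMakeBorder(t,0,96,0,0,0)
cv2.imwrite("pics/w5.png",np.hstack([im,t]))
E
```

```text
[0.44891914 0.38214437 0.1659993 ] 0.03992711032976331
```

View pics/w5.png

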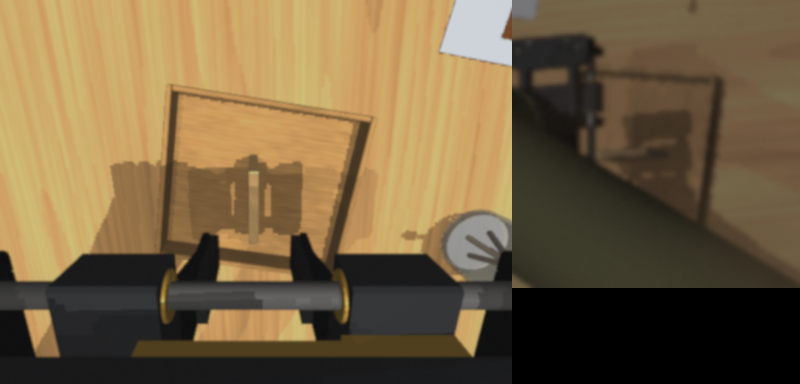

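The spacer stands in the tray at wrist pixel (253,205). Now I move to the panel's -y end to push it.

Request:
carry_out(gripper=60, moves=[{"tx":-22,"ty":5,"tz":0,"wx":0,"wy":0,"wz":0},{"tx":-46,"ty":11,"tz":0,"wx":0,"wy":0,"wz":0},{"tx":-46,"ty":11,"tz":0,"wx":0,"wy":0,"wz":0},{"tx":-46,"ty":11,"tz":0,"wx":0,"wy":0,"wz":0},{"tx":-46,"ty":11,"tz":0,"wx":0,"wy":0,"wz":0},{"tx":-46,"ty":11,"tz":0,"wx":0,"wy":0,"wz":0},{"tx":-46,"ty":11,"tz":0,"wx":0,"wy":0,"wz":0},{"tx":-46,"ty":11,"tz":0,"wx":0,"wy":0,"wz":0}])

```text
clock: 11.32
ee_pos: [0.5199, 0.0335, 0.1629]
tcp_rot: [0.717, 0.697, -0.001, -0.001]
contact_force: [0.1, -0.5, 0.5]
grip_width: 0.0598
grip_force: 0.0
```

Request:
carry_out(moves=[{"tx":-46,"ty":11,"tz":0,"wx":0,"wy":0,"wz":0},{"tx":-46,"ty":11,"tz":0,"wx":0,"wy":0,"wz":0},{"tx":-46,"ty":11,"tz":0,"wx":0,"wy":0,"wz":0},{"tx":-46,"ty":11,"tz":0,"wx":0,"wy":0,"wz":0},{"tx":-46,"ty":11,"tz":0,"wx":0,"wy":0,"wz":0},{"tx":-46,"ty":11,"tz":0,"wx":0,"wy":0,"wz":0},{"tx":-22,"ty":0,"tz":0,"wx":0,"wy":0,"wz":0},{"tx":0,"ty":0,"tz":0,"wx":0,"wy":0,"wz":0},{"tx":0,"ty":0,"tz":0,"wx":0,"wy":0,"wz":0}])

```text
clock: 12.45
ee_pos: [0.5788, -0.2614, 0.1642]
tcp_rot: [0.716, 0.698, 0.0, -0.001]
contact_force: [0.1, 0.3, -0.1]
grip_width: 0.0602
grip_force: 0.0
```

```bash
cat > pan.py <<'E'
from h import *
c=np.array([700.5,14.5]);yaw=np.radians(-1.6)
s=bot.state();im=bot.snapshot("top");C=cam("top");print("tcp",np.round(s["ee_pos"],4),"jig",toj(np.array(s["ee_pos"][:2])*1000,c,yaw).round(1),"yaw",np.degrees(np.arctan2(*R.from_quat(s["tcp_rot"]).as_matrix()[1::-1,0])).round(2),"F",np.round(s["contact_force"],1))
def pr(n,im,C,roi,v):
    hs=cv2.cvtColor(im,cv2.COLOR_RGB2HSV);w=cv2.inRange(hs,(0,0,v),(180,45,255))
    k=big(w,roi);W=plane(C,k[:,0],.033)[:,:2]*1000;r=cv2.minAreaRect(W.astype(np.float32));print(n,toj(r[0],c,yaw).round(1),np.round(r[1],1),"ang",round((r[2]-88.4+45)%90-45,2))
pr("top",im,C,(222,138,345,225),80)
pr("scene",bot.snapshot("scene"),cam("scene"),(185,180,310,260),100)
E
python3 pan.py
```

```text
tcp [ 0.5788 -0.2614  0.1642] jig [[-114.  -279.2]] yaw 88.6 F [ 0.1  0.3 -0.1]
top [[-111.9 -157.1]] [171.7 110.1] ang -4.64
scene [[-114.4 -159.8]] [170.9 112.5] ang -4.34
```

Request:
carry_out(moves=[{"tx":0,"ty":0,"tz":20,"wx":0,"wy":0,"wz":0},{"tx":0,"ty":0,"tz":30,"wx":0,"wy":0,"wz":0},{"tx":0,"ty":0,"tz":30,"wx":0,"wy":0,"wz":0},{"tx":0,"ty":0,"tz":20,"wx":0,"wy":0,"wz":0},{"tx":0,"ty":0,"tz":10,"wx":0,"wy":0,"wz":0},{"tx":0,"ty":0,"tz":6,"wx":0,"wy":0,"wz":0},{"tx":0,"ty":0,"tz":4,"wx":0,"wy":0,"wz":0},{"tx":0,"ty":0,"tz":2,"wx":0,"wy":0,"wz":0},{"tx":0,"ty":0,"tz":0,"wx":0,"wy":0,"wz":0},{"tx":0,"ty":0,"tz":0,"wx":0,"wy":0,"wz":0}])

```text
clock: 13.8
ee_pos: [0.5789, -0.2644, 0.0429]
tcp_rot: [0.717, 0.697, 0.0, 0.0]
contact_force: [-0.1, 0.3, -0.1]
grip_width: 0.0601
grip_force: 0.0
```

Request:
carry_out(moves=[{"tx":5,"ty":0,"tz":0,"wx":0,"wy":0,"wz":0},{"tx":5,"ty":0,"tz":0,"wx":0,"wy":0,"wz":0},{"tx":5,"ty":0,"tz":0,"wx":0,"wy":0,"wz":0},{"tx":5,"ty":0,"tz":0,"wx":0,"wy":0,"wz":0},{"tx":5,"ty":0,"tz":0,"wx":0,"wy":0,"wz":0},{"tx":5,"ty":0,"tz":0,"wx":0,"wy":0,"wz":0},{"tx":5,"ty":0,"tz":0,"wx":0,"wy":0,"wz":0},{"tx":5,"ty":0,"tz":0,"wx":0,"wy":0,"wz":0},{"tx":5,"ty":0,"tz":0,"wx":0,"wy":0,"wz":0},{"tx":5,"ty":0,"tz":0,"wx":0,"wy":0,"wz":0}])

```text
clock: 15.05
ee_pos: [0.58, -0.2142, 0.0426]
tcp_rot: [0.717, 0.697, -0.0, 0.0]
contact_force: [0.1, -1.3, -0.1]
grip_width: 0.0601
grip_force: 0.8
```

```bash
python3 pan.py
```

```text
tcp [ 0.58   -0.2142  0.0426] jig [[-114.1 -232. ]] yaw 88.44 F [ 0.1 -1.3 -0.1]
top [[-118.7 -125.3]] [156.  112.4] ang -0.5
scene [[-120.4 -121.3]] [145.5 111.2] ang -0.54
```

Request:
carry_out(moves=[{"tx":5,"ty":0,"tz":0,"wx":0,"wy":0,"wz":0},{"tx":5,"ty":0,"tz":0,"wx":0,"wy":0,"wz":0},{"tx":5,"ty":0,"tz":0,"wx":0,"wy":0,"wz":0},{"tx":5,"ty":0,"tz":0,"wx":0,"wy":0,"wz":0},{"tx":5,"ty":0,"tz":0,"wx":0,"wy":0,"wz":0},{"tx":5,"ty":0,"tz":0,"wx":0,"wy":0,"wz":0},{"tx":5,"ty":0,"tz":0,"wx":0,"wy":0,"wz":0},{"tx":5,"ty":0,"tz":0,"wx":0,"wy":0,"wz":0},{"tx":4,"ty":0,"tz":0,"wx":0,"wy":0,"wz":0},{"tx":2,"ty":0,"tz":0,"wx":0,"wy":0,"wz":0}])

```text
clock: 16.4
ee_pos: [0.5814, -0.168, 0.0426]
tcp_rot: [0.717, 0.698, -0.0, 0.0]
contact_force: [-0.8, -2.3, 0.4]
grip_width: 0.0601
grip_force: 0.7
```

Request:
carry_out(moves=[{"tx":1,"ty":0,"tz":0,"wx":0,"wy":0,"wz":0},{"tx":1,"ty":0,"tz":0,"wx":0,"wy":0,"wz":0},{"tx":1,"ty":0,"tz":0,"wx":0,"wy":0,"wz":0},{"tx":0,"ty":0,"tz":0,"wx":0,"wy":0,"wz":0}])

```text
clock: 16.9
ee_pos: [0.5814, -0.1652, 0.0425]
tcp_rot: [0.717, 0.697, 0.0, -0.0]
contact_force: [-0.3, -0.8, 0.1]
grip_width: 0.0602
grip_force: 0.5
```

```bash
python3 pan.py
```

```text
tcp [ 0.5814 -0.1652  0.0425] jig [[-114. -183.]] yaw 88.44 F [-0.3 -0.8  0.1]
top [[-119.2  -75. ]] [153.2 111.2] ang 0.18
scene [[-120.2  -59.7]] [119.9 112.9] ang 0.18
```

Continue in 1 mm steps until the force rises.

Request:
carry_out(moves=[{"tx":1,"ty":0,"tz":0,"wx":0,"wy":0,"wz":0},{"tx":1,"ty":0,"tz":0,"wx":0,"wy":0,"wz":0},{"tx":1,"ty":0,"tz":0,"wx":0,"wy":0,"wz":0},{"tx":0,"ty":0,"tz":0,"wx":0,"wy":0,"wz":0}])

```text
clock: 17.5
ee_pos: [0.5814, -0.1627, 0.0425]
tcp_rot: [0.717, 0.697, -0.0, 0.0]
contact_force: [-0.6, -2.7, -0.1]
grip_width: 0.0598
grip_force: 1.2
```

Request:
carry_out(moves=[{"tx":1,"ty":0,"tz":0,"wx":0,"wy":0,"wz":0},{"tx":1,"ty":0,"tz":0,"wx":0,"wy":0,"wz":0},{"tx":0,"ty":0,"tz":0,"wx":0,"wy":0,"wz":0}])

```text
clock: 17.88
ee_pos: [0.5812, -0.1626, 0.0426]
tcp_rot: [0.717, 0.697, -0.001, 0.001]
contact_force: [-0.1, -6.1, -0.4]
grip_width: 0.0598
grip_force: 3.0
```

The motion stalled at the side fence with 6 N, so that end is tight. I'll back off, lift, go to the near side, and turn 90° for the x push.

Request:
carry_out(moves=[{"tx":-8,"ty":0,"tz":0,"wx":0,"wy":0,"wz":0},{"tx":-17,"ty":0,"tz":0,"wx":0,"wy":0,"wz":0},{"tx":0,"ty":0,"tz":-20,"wx":0,"wy":0,"wz":0},{"tx":0,"ty":0,"tz":-40,"wx":0,"wy":0,"wz":0},{"tx":0,"ty":0,"tz":-10,"wx":0,"wy":0,"wz":0},{"tx":20,"ty":-14,"tz":0,"wx":0,"wy":0,"wz":0},{"tx":40,"ty":-27,"tz":0,"wx":0,"wy":0,"wz":0},{"tx":40,"ty":-27,"tz":0,"wx":0,"wy":0,"wz":0},{"tx":20,"ty":-14,"tz":0,"wx":0,"wy":0,"wz":0},{"tx":0,"ty":0,"tz":0,"wx":0,"wy":0,"wz":0}])

```text
clock: 19.12
ee_pos: [0.5019, -0.0621, 0.113]
tcp_rot: [0.716, 0.698, -0.0, 0.001]
contact_force: [-0.8, -0.6, -0.2]
grip_width: 0.0601
grip_force: 0.0
```

Request:
carry_out(moves=[{"tx":0,"ty":0,"tz":0,"wx":0,"wy":0,"wz":10},{"tx":0,"ty":0,"tz":0,"wx":0,"wy":0,"wz":10},{"tx":0,"ty":0,"tz":0,"wx":0,"wy":0,"wz":10},{"tx":0,"ty":0,"tz":0,"wx":0,"wy":0,"wz":10},{"tx":0,"ty":0,"tz":0,"wx":0,"wy":0,"wz":10},{"tx":0,"ty":0,"tz":0,"wx":0,"wy":0,"wz":10},{"tx":0,"ty":0,"tz":0,"wx":0,"wy":0,"wz":10},{"tx":0,"ty":0,"tz":0,"wx":0,"wy":0,"wz":10},{"tx":0,"ty":0,"tz":0,"wx":0,"wy":0,"wz":10},{"tx":0,"ty":0,"tz":0,"wx":0,"wy":0,"wz":0}])

```text
clock: 20.38
ee_pos: [0.5031, -0.0648, 0.1126]
tcp_rot: [1.0, -0.014, 0.0, 0.0]
contact_force: [-0.1, -0.2, -0.2]
grip_width: 0.0601
grip_force: 0.0
```

```bash
python3 pan.py; python3 -c "
from rig import bot
print(bot.state()['joint_pos'])"
```

```text
tcp [ 0.5031 -0.0648  0.1126] jig [[-195.1  -84.8]] yaw -1.57 F [-0.1 -0.2 -0.2]
top [[ -98.  -159.6]] [67.1 16.1] ang 2.92
scene [[-119.   -83.3]] [171.2 110.5] ang -0.24
[ 0.62216425  0.16331098 -0.58737059  1.93647002  0.10292937  1.07073397
 -1.60474755]
```

Request:
carry_out(gripper=80, moves=[{"tx":0,"ty":0,"tz":20,"wx":0,"wy":0,"wz":0},{"tx":0,"ty":0,"tz":25,"wx":0,"wy":0,"wz":0},{"tx":0,"ty":0,"tz":13,"wx":0,"wy":0,"wz":0},{"tx":0,"ty":0,"tz":7,"wx":0,"wy":0,"wz":0},{"tx":0,"ty":0,"tz":4,"wx":0,"wy":0,"wz":0},{"tx":0,"ty":0,"tz":1,"wx":0,"wy":0,"wz":0},{"tx":0,"ty":0,"tz":0,"wx":0,"wy":0,"wz":0},{"tx":0,"ty":0,"tz":0,"wx":0,"wy":0,"wz":0}])

```text
clock: 21.48
ee_pos: [0.5025, -0.0632, 0.0429]
tcp_rot: [1.0, -0.014, 0.0, 0.0]
contact_force: [0.5, 0.0, -0.1]
grip_width: 0.0797
grip_force: 0.0
```

Request:
carry_out(moves=[{"tx":5,"ty":0,"tz":0,"wx":0,"wy":0,"wz":0},{"tx":5,"ty":0,"tz":0,"wx":0,"wy":0,"wz":0},{"tx":5,"ty":0,"tz":0,"wx":0,"wy":0,"wz":0},{"tx":5,"ty":0,"tz":0,"wx":0,"wy":0,"wz":0},{"tx":5,"ty":0,"tz":0,"wx":0,"wy":0,"wz":0},{"tx":5,"ty":0,"tz":0,"wx":0,"wy":0,"wz":0},{"tx":5,"ty":0,"tz":0,"wx":0,"wy":0,"wz":0},{"tx":5,"ty":0,"tz":0,"wx":0,"wy":0,"wz":0},{"tx":5,"ty":0,"tz":0,"wx":0,"wy":0,"wz":0},{"tx":0,"ty":0,"tz":0,"wx":0,"wy":0,"wz":0}])

```text
clock: 22.72
ee_pos: [0.5482, -0.0641, 0.0428]
tcp_rot: [1.0, -0.014, 0.001, -0.0]
contact_force: [0.7, 0.0, 0.6]
grip_width: 0.0799
grip_force: 0.0
```

```bash
python3 pan.py
```

```text
tcp [ 0.5482 -0.0641  0.0428] jig [[-150.1  -82.8]] yaw -1.55 F [0.7 0.  0.6]
top [[ -61.5 -155.1]] [61.9 22.8] ang 4.27
scene [[-83.5 -83.5]] [171.8 107.1] ang 0.13
```

Request:
carry_out(moves=[{"tx":5,"ty":0,"tz":0,"wx":0,"wy":0,"wz":0},{"tx":5,"ty":0,"tz":0,"wx":0,"wy":0,"wz":0},{"tx":5,"ty":0,"tz":0,"wx":0,"wy":0,"wz":0},{"tx":5,"ty":0,"tz":0,"wx":0,"wy":0,"wz":0},{"tx":4,"ty":0,"tz":0,"wx":0,"wy":0,"wz":0},{"tx":3,"ty":0,"tz":0,"wx":0,"wy":0,"wz":0},{"tx":1,"ty":0,"tz":0,"wx":0,"wy":0,"wz":0},{"tx":1,"ty":0,"tz":0,"wx":0,"wy":0,"wz":0},{"tx":1,"ty":0,"tz":0,"wx":0,"wy":0,"wz":0},{"tx":0,"ty":0,"tz":0,"wx":0,"wy":0,"wz":0}])

```text
clock: 24.08
ee_pos: [0.5774, -0.0652, 0.0425]
tcp_rot: [1.0, -0.014, 0.0, 0.0]
contact_force: [-1.1, -0.2, 1.2]
grip_width: 0.0798
grip_force: 0.9
```

Request:
carry_out(moves=[{"tx":1,"ty":0,"tz":0,"wx":0,"wy":0,"wz":0},{"tx":1,"ty":0,"tz":0,"wx":0,"wy":0,"wz":0},{"tx":0,"ty":0,"tz":0,"wx":0,"wy":0,"wz":0}])

```text
clock: 24.45
ee_pos: [0.5781, -0.0652, 0.0424]
tcp_rot: [1.0, -0.014, -0.001, 0.0]
contact_force: [-6.0, 0.8, 4.4]
grip_width: 0.0801
grip_force: 2.9
```

Request:
carry_out(moves=[{"tx":1,"ty":0,"tz":0,"wx":0,"wy":0,"wz":0},{"tx":0,"ty":0,"tz":0,"wx":0,"wy":0,"wz":0}])

```text
clock: 24.7
ee_pos: [0.5781, -0.0652, 0.0424]
tcp_rot: [1.0, -0.014, -0.002, 0.0]
contact_force: [-7.7, -0.0, 6.0]
grip_width: 0.0801
grip_force: 4.2
```

Request:
carry_out(moves=[{"tx":-5,"ty":0,"tz":0,"wx":0,"wy":0,"wz":0},{"tx":-20,"ty":0,"tz":0,"wx":0,"wy":0,"wz":0},{"tx":-20,"ty":0,"tz":0,"wx":0,"wy":0,"wz":0},{"tx":0,"ty":0,"tz":-20,"wx":0,"wy":0,"wz":0},{"tx":0,"ty":0,"tz":-40,"wx":0,"wy":0,"wz":0},{"tx":0,"ty":0,"tz":-40,"wx":0,"wy":0,"wz":0},{"tx":0,"ty":0,"tz":-40,"wx":0,"wy":0,"wz":0},{"tx":0,"ty":0,"tz":-40,"wx":0,"wy":0,"wz":0},{"tx":0,"ty":0,"tz":0,"wx":0,"wy":0,"wz":0},{"tx":0,"ty":0,"tz":0,"wx":0,"wy":0,"wz":0}])

```text
clock: 25.95
ee_pos: [0.536, -0.064, 0.2234]
tcp_rot: [1.0, -0.014, 0.001, 0.0]
contact_force: [0.7, -0.2, 0.1]
grip_width: 0.08
grip_force: 0.0
```

```bash
python3 pan.py; python3 - <<'E'
from h import *
s=bot.state();im=bot.snapshot("wrist")[:,:,::-1];t=bot.snapshot("scene")[:,:,::-1]
C=cam("wrist",s);Y=np.radians(-1.6)
J=lambda j,z:proj(C,np.r_[np.array([700.5,14.5])+np.array([[np.cos(Y),-np.sin(Y)],[np.sin(Y),np.cos(Y)]])@j,z]/1000)[0].round(1)
print([J(j,33).tolist() for j in((0,0),(0,-170),(-110,-170),(-110,0))],J((0,0),40))
t=cv2.resize(np.ascontiguousarray(t[90:280,160:350]),(288,288));t=cv2.copyMakeBorder(t,0,96,0,0,0)
cv2.imwrite("pics/w6.png",np.hstack([im,t]))
E
```

```text
tcp [ 0.536  -0.064   0.2234] jig [[-162.3  -83.1]] yaw -1.55 F [ 0.7 -0.2  0.1]
top [[ -31.6 -160.8]] [56.5 10.3] ang 3.59
scene [[-56.  -83.7]] [172.1 107. ] ang 0.45
[[164.0, 2.9], [347.8, 3.0], [338.1, 124.4], [173.2, 124.3]] [161.9   0.8]
```

View pics/w6.png

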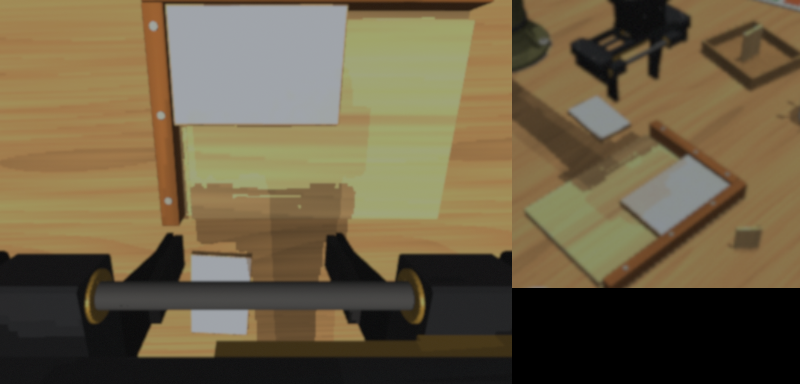

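The panel's corners are at (166,5), (348,6), (338,124) and (174,125). The flush place projects to (164,3), (348,3), (338,124) and (173,124). The spacer still stands in the tray. I'll check the panel numerically once more, then hand in.

```bash
python3 - <<'E'
from h import *
s=bot.state();im=bot.snapshot("wrist");C=cam("wrist",s);c=np.array([700.5,14.5])
w=cv2.inRange(cv2.cvtColor(im,cv2.COLOR_RGB2HSV),(0,0,90),(180,45,255));k=big(w,(140,0,380,150))
W=plane(C,k[:,0],.033)[:,:2]*1000;J=toj(W,c,np.radians(-1.6));r=cv2.minAreaRect(J.astype(np.float32));print(r,J.min(0),J.max(0))
E
```

```text
((-55.15951156616211, -85.27723693847656), (107.65081024169922, 167.85545349121094), 0.03194240480661392) [-109.03078755 -169.1991137 ] [-1.33349814 -1.32741132]
```

The panel measures at (-55.2,-85.3) mm with a 0.03° turn, so it is flush and square.

```bash
python3 -c "
from rig import bot
print(bot.close_job())"
```

```text
the job is handed in; nothing more can be done
None
```

The job is handed in: the spacer stands in the tray, the panel measured flush and square in the fence corner (centre at −55.2, −85.3 mm, turned 0.03°), and the can, brush jar and tape roll were left untouched; no verdict was returned.

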